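Find the medicine safe with the slack doors

ROBOT

A 6-joint arm with a two-finger parallel gripper is mounted at the origin on a cart in front of the work surface, level with it; the furniture and walls round the work are solid. World frame = base frame: x ahead of the robot, y to its left, z up, the work surface at z = 0. Lengths are in m, angles in rad, forces in N, time in s.
With the tool pointing down it reaches from about 0.425 to 1.125 m from the base axis. Payload 14.9 kg.
Tool frame: the origin (TCP) lies on the mounting face of the last link; the fingertips stand 191 mm ahead of it and the grasp point (between the pads) lies 172 mm ahead of it; z points along the fingers, y is the line along which they close (so a half turn about z gives the same grasp; the last joint's range is limited). The gripper opens to 91 mm and grips with 3 to 60 N. Pads are 32 mm wide; open, the fingers measure 118 mm over their backs; the gripper's body (76 mm by 178 mm) begins 60 mm behind the grasp point.
Start: joints at [1.104, 0.379, 1.734, -0, 1.028, -0.033], TCP at [0.294, 0.635, 0.405] pointing down, gripper open.
Joint ranges: [-2.77, 2.77], [-0.74, 2.19], [0, 2.66], [-1.06, 4.2], [0.31, 2.87], [-3.08, 3.08]. Speed limits (rad/s): [1.89, 1.89, 2.39, 3.14, 3.14, 3.14].

INTERFACE

Orientations are given as [roll, pitch, yaw] about the fixed x, y, z axes, in that order (R = Rz(yaw) Ry(pitch) Rx(roll)).
In Python, from plant import manip gives the robot as it stands.
- The arm moves only by the tool send_rows, never from a script. Its argument "targets" is a list of rows, each an object of numbers: "dx", "dy", "dz": the shift along the tool's x, y, z in m; "ax", "ay", "az": the turn, a rotation vector about the tool's x, y, z in rad; "hand": the closure, from -1 (fully open) to 1 (shut). A call has 1 to 20 rows; each row is the pose to reach, as a shift and turn from the pose commanded when the call began, along the tool's axes at that moment; what a row does not reach only later rows make up. A row lasts 1/12 s, in which the tool goes at most 41.7 mm and 7.16 degrees, less where a joint would pass 70% of its speed; a pose out of reach is approached as far as the arm can. A call with a gripper value outside its range is refused whole. The fingers move at their own pace and stop on an object; "force" is the grip in N (left out, the last holds). Time passes only in rows, so rows that repeat a pose let the fingers close. It gives the time, the measured TCP pose, the force, the opening and the grip force at its end, in the units of the state.
- manip.read_state(): the state, without advancing time (a new reading comes with each control period).
- manip.camera(name): name is "scene" or "top" or "wrist"; returns (picture, depth): 480x640x3 uint8, red, green, blue; 480x640 float32, m along the optical axis (not along the pixel's ray), 0 where there is no reading.
- manip.camera_info(name): a dict with "camera_matrix" (3x3 intrinsics, pixels), "R" (3x3) and "t" (3): a world point X has camera coordinates R X + t. Camera axes: x right, y down, z forward; pixel columns grow to the right and rows downward; lengths in m; the calibration is good to about 2 mm. A picture is of the moment at which its call begins: read the wrist's pose just before it. camera_info takes no time and is no camera call; for the wrist camera it gives the pose at the moment of the call.
- manip.hand_in(): hands the job in; it is judged then, once.
The state is a dict: "clock": time; "joint_positions": joint angles; "joint_velocities": joint speeds; "effort": joint torques, N m; "tcp_pos": TCP position; "tool_rot": TCP orientation; "ft_force": force on the tool from outside, world axes, zero at the start; "moment": the same for the moment, N m; "width": finger opening in m; "gripper_force": force on a finger pad.
Only numpy, scipy, OpenCV 4.12 (cv2) and the standard library are available. Lean on these libraries where they do the work, as an engineer would, in place of code of your own. Each camera call takes 0.05 s, during which the arm holds its last target. There are 200 camera calls.

TASK

The two small medicine safes have to be checked with the gap gauge. Hold the gauge by its grip and try its blade gently, level and straight, in the gap between the doors of both safes: one will stop it just inside the mouth, the other will let it in. Then leave the gauge, released, standing upright on its foot on the worktop with at least half of its blade inside the gap that lets it in, and do not knock or shift the cup and the canister that stand between the safes.

Things in the scene. Friction and masses are not known exactly. Their poses are not given: they have to be found in the camera images.
- gauge: Gap gauge, loose, 0.13 to 0.23 kg: dark steel foot plate 56 x 50 x 8 mm, upright grey grip 24 mm (x) by 20 mm (y), top at 94 mm, and a steel blade 6 mm thick (y), 26 mm high, 25 to 51 mm above the underside, standing 75 mm out of the grip along +x. Origin: centre of the foot's underside, below the grip; z up. The foot reaches 28 mm forward: the blade goes in at most about 55 mm.
- gauge_grip (a point): Point on the gauge's grip for a grasp from above across its 20 mm: on its axis, 74 mm above the underside; axes as the gauge's.
- gauge_tip (a point): Middle of the end face of the gauge's blade: 87 mm in front of the grip's axis, 38 mm above the underside; axes as the gauge's.
- safe_1: Low white steel medicine safe, fixed, 150 mm wide, 85 deep, 84 high; its two closed doors meet at an upright gap in the middle of the front. Looks like the other; one of the two (not told which) stops the blade. Origin: on the worktop at the foot of the door face, under the middle of the gap; x points square into the safe through the gap, z up. Locks and hinges stand up to 4.5 mm out of the face.
- safe_2: Low white steel medicine safe, fixed, 150 mm wide, 85 deep, 84 high; its two closed doors meet at an upright gap in the middle of the front. Looks like the other; one of the two (not told which) stops the blade. Origin: on the worktop at the foot of the door face, under the middle of the gap; x points square into the safe through the gap, z up. Locks and hinges stand up to 4.5 mm out of the face.
- safe_1_gap (a point): Middle of the gap's mouth in the door face, 40 mm above the worktop; axes as the safe's. Mouth 14 mm wide, from 9 to 75 mm above the worktop. From 4 mm behind the face stand two upright round bars, 10 mm thick, one behind each door edge: 2 mm apart in one safe (the blade stops about 5 mm in), 10 mm apart in the other (the blade passes into the hollow inside).
- safe_2_gap (a point): Middle of the gap's mouth in the door face, 40 mm above the worktop; axes as the safe's. Mouth 14 mm wide, from 9 to 75 mm above the worktop. From 4 mm behind the face stand two upright round bars, 10 mm thick, one behind each door edge: 2 mm apart in one safe (the blade stops about 5 mm in), 10 mm apart in the other (the blade passes into the hollow inside).
- gallipot_2: Small steel cup, 52 mm across, 31 mm high, loose, standing between the safes; origin at the centre of its underside. To be left alone.
- swab_canister: Lidded steel canister, 68 mm across, 86 mm high, loose, standing behind the cup; origin at the centre of its underside. To be left alone.

How it is judged:
On the way, in this order (a step that is already met when the one before it is completed fails the run):
1. the gauge, held in the fingers, has been tried in the safe that stops it: blade end in the mouth of the gap and touching (x of gauge_tip in the frame of safe_1 above 0.003 m and y of gauge_tip in the frame of safe_1 between -0.007 and 0.007 m and z of gauge_tip in the frame of safe_1 between 0.01 and 0.07 m and contact force between gauge and safe_1 above 1 N and contact force between the fingers and gauge above 1 N).
2. the gauge, held in the fingers, has gone at least 30 mm into the gap of the other safe (x of gauge_tip in the frame of safe_2 above 0.03 m and y of gauge_tip in the frame of safe_2 between -0.009 and 0.009 m and z of gauge_tip in the frame of safe_2 between 0.01 and 0.07 m and contact force between the fingers and gauge above 1 N), for 0.1 s.
At the end, for the whole second after the job is handed in: The gauge stands released and at rest on its foot on the worktop, upright within 0.06 rad, with the end of its blade at least 30 mm behind the door face in the gap of the safe that lets it in (and it was first tried in the other) (x of gauge_tip in the frame of safe_2 above 0.03 m and y of gauge_tip in the frame of safe_2 between -0.009 and 0.009 m and z of gauge_tip in the frame of safe_2 between 0.01 and 0.07 m and angle between gauge's own z axis and vertical below 0.06 rad and height (world z) of gauge between -0.003 and 0.004 m and linear speed of gauge below 0.02 m/s and contact force between the fingers and gauge below 0.1 N); the robot touches nothing.
It fails at once if the gauge is forced: pressed on a safe with more than 40 N (contact force between gauge and safe_1 above 40 N or contact force between gauge and safe_2 above 40 N).
It fails at once if the cup or the canister between the safes is shifted by more than 20 mm (distance of any of gallipot_2, swab_canister from where it was at the start of the episode above 0.02 m).
It also fails if it takes over 72 s, if anything falls off the work surface, if the arm or the gripper's body presses on something with over 40 N, if the wrist force passes 120 N, or if a joint passes its speed limit or range.

## Working session

There is one attempt and no reset: what is moved stays moved. The work goes in short steps, Python scripts to look and compute and a tool call to move; the robot and the scene stay as the last step left them, time stands still between calls to the robot, and variables do not carry over. Pictures are saved under pics/ and viewed, at most 10 in all, crops included, and the job is handed in when it is done.

Besides the shell and the picture viewer there is one more tool, called as name(argument=value, ...) on one line, values as JSON. send_rows: Moves the arm, as the interface text tells. Its arguments: {"type":"object","properties":{"targets":{"type":"array"},"force":{"type":"number"}},"required":["targets"]}

```bash
mkdir -p pics; ls
python3 - <<'E'
from plant import manip
import cv2,numpy as np
s=manip.read_state();print(s['clock'],s['tcp_pos'],s['tool_rot'],s['width'])
for n in ('scene','top'):
    i=manip.camera_info(n);im,d=manip.camera(n);np.savez(f'{n}0.npz',im=im,d=d,K=i['camera_matrix'],R=i['R'],t=i['t'])
    cv2.imwrite(f'pics/{n}0.png',im[:,:,::-1]);print(n,np.array(i['camera_matrix'])[0],-np.array(i['R']).T@i['t'],i['R'])
E
```

```text
pics
0.0 [0.29413463 0.63498875 0.40405793] [-3.14042114e+00 -6.90787793e-05  2.70777425e+00] 0.09122121266527307
scene [470.50824059   0.         310.30080234] [ 0.33379512 -0.30933347  0.81457531] [[ 0.76769413 -0.64080116 -0.0044272 ]
 [-0.564424   -0.67288898 -0.47816939]
 [ 0.30343249  0.36958665 -0.87825648]]
top [588.72673749   0.         318.7199053 ] [0.49755388 0.01530104 1.07290706] [[-0.01753484 -0.99983629  0.00446286]
 [-0.99835727  0.01726505 -0.05463216]
 [ 0.05454617 -0.0054135  -0.99849657]]
```

View pics/scene0.png

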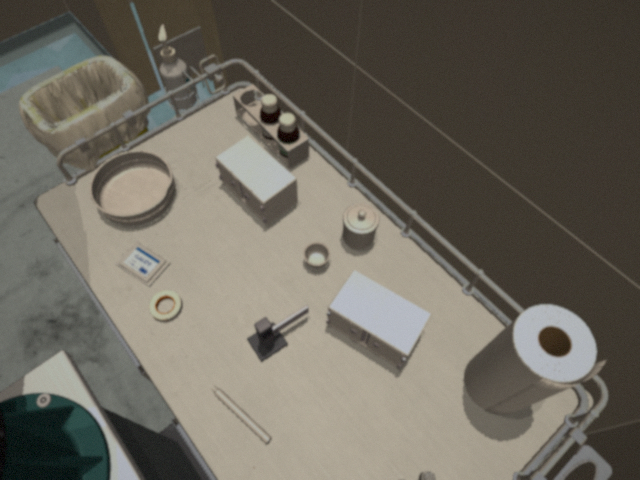

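View pics/top0.png

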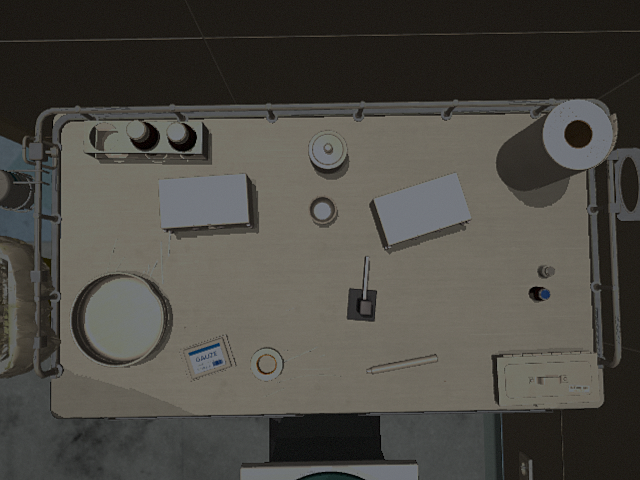

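The scene view shows the gauge at about (265,335), its blade pointing to (305,312). The safes are at (257,180) and (378,320), with the cup at (316,257) and the canister at (360,225). In the top view the gauge is at (363,305) with its blade tip at (366,257), and the safes are at (205,202) and (421,210).

```bash
cat > h.py <<'E'
import numpy as np,cv2
def cloud(f):
    z=np.load(f);K,R,t,d=z['K'],z['R'],z['t'],z['d']
    v,u=np.indices(d.shape);c=np.stack([(u-K[0,2])/K[0,0]*d,(v-K[1,2])/K[1,1]*d,d],-1)
    P=(c-t)@R; P[d==0]=np.nan
    return P,z['im']
def rect(P,lo,hi,x,y,lab):
    m=(P[...,2]>lo)&(P[...,2]<hi)&(P[...,0]>x[0])&(P[...,0]<x[1])&(P[...,1]>y[0])&(P[...,1]<y[1])
    q=P[m]
    if len(q)<8: print(lab,'few',len(q));return
    r=cv2.minAreaRect(q[:,:2].astype(np.float32))
    print(lab,len(q),'z',np.median(q[:,2]).round(4),'c',np.round(r[0],4),'s',np.round(r[1],4),'a',round(r[2],2)); print('   ',np.round(cv2.boxPoints(r),4).tolist())
E
python3 - <<'E'
from h import *
for n in ('top','scene'):
    P,im=cloud(f'{n}0.npz'); print(n,'table',np.nanmedian(P[(np.abs(P[...,2])<.02)][:,2]))
    rect(P,.074,.094,(.55,.85),(.1,.36),'left')
    rect(P,.074,.094,(.5,.85),(-.3,-.06),'right')
    rect(P,.08,.11,(.4,.62),(-.14,-.02),'grip')
    rect(P,.04,.06,(.4,.62),(-.14,-.02),'blade')
    rect(P,.005,.014,(.4,.62),(-.14,-.02),'foot')
    rect(P,.02,.04,(.6,.72),(-.06,.06),'cup')
    rect(P,.06,.11,(.68,.85),(-.07,.06),'can')
    for u,v in ([(365,257),(366,310),(365,300)] if n=='top' else [(305,311),(265,322)]): print(u,v,P[v,u])
E
```

```text
top table 0.00012845505963929123
left 6474 z 0.0832 c [0.7085 0.2291] s [0.2699 0.2599] a 0.42
    [[0.5726000070571899, 0.3580999970436096], [0.5745000243186951, 0.0982000008225441], [0.8443999886512756, 0.10019999742507935], [0.8424999713897705, 0.36010000109672546]]
right 5795 z 0.0838 c [ 0.691  -0.1803] s [0.3053 0.2396] a 0.11
    [[0.538100004196167, -0.06080000102519989], [0.5386000275611877, -0.3003999888896942], [0.8439000248908997, -0.29980000853538513], [0.8434000015258789, -0.06019999831914902]]
grip 1455 z 0.0842 c [ 0.5207 -0.1011] s [0.0661 0.205 ] a 80.94
    [[0.41429999470710754, -0.11760000139474869], [0.6166999936103821, -0.14990000426769257], [0.6270999908447266, -0.08470000326633453], [0.424699991941452, -0.052400000393390656]]
blade 252 z 0.0504 c [ 0.5165 -0.1   ] s [0.0653 0.1927] a 81.21
    [[0.4162999987602234, -0.11760000139474869], [0.6067000031471252, -0.1469999998807907], [0.6166999936103821, -0.08250000327825546], [0.4262999892234802, -0.05299999937415123]]
foot 595 z 0.0079 c [ 0.5113 -0.082 ] s [0.1129 0.2125] a 86.62
    [[0.4018000066280365, -0.1
[... 1916 characters left out ...]
3979187, -0.1396999955177307], [0.5648000240325928, -0.07150000333786011], [0.41130000352859497, -0.029600000008940697]]
cup 305 z 0.0287 c [ 0.6598 -0.0063] s [0.0512 0.1288] a 79.72
    [[0.5918999910354614, -0.019999999552965164], [0.7185999751091003, -0.042899999767541885], [0.7276999950408936, 0.007400000002235174], [0.6010000109672546, 0.030400000512599945]]
can 2165 z 0.0756 c [ 0.762  -0.0051] s [0.164  0.1298] a 0.11
    [[0.6798999905586243, 0.059700001031160355], [0.6801000237464905, -0.07010000199079514], [0.8442000150680542, -0.0697999969124794], [0.8439000248908997, 0.05999999865889549]]
305 311 [ 0.51298545 -0.07486834  0.03999538]
265 322 [ 0.43927867 -0.06454955  0.09438911]
```

```bash
cat >> h.py <<'E'
def comp(P,lo,hi,seed,lab,rad=.15,show=True):
    "points in a height band, the connected image patch nearest to seed (x,y)"
    m=((P[...,2]>lo)&(P[...,2]<hi)&(np.hypot(P[...,0]-seed[0],P[...,1]-seed[1])<rad)).astype(np.uint8)
    n,L,st,_=cv2.connectedComponentsWithStats(m,connectivity=8)
    k=1+np.argmax(st[1:,4]);q=P[L==k]
    r=cv2.minAreaRect(q[:,:2].astype(np.float32));b=cv2.boxPoints(r)
    if show: print(lab,len(q),'z',np.median(q[:,2]).round(4),'mean',q[:,:2].mean(0).round(4),'c',np.round(r[0],4),'s',np.round(r[1],4),'a',round(r[2],2),np.round(b,3).tolist())
    return q,L==k
E
python3 - <<'E'
from h import *
for n in ('top','scene'):
    P,im=cloud(f'{n}0.npz'); print(n)
    comp(P,.078,.089,(.70,.21),'left');comp(P,.078,.089,(.68,-.17),'right')
    comp(P,.085,.1,(.44,-.066),'grip',.05)
    q,_=comp(P,.04,.06,(.50,-.07),'blade',.05)
    comp(P,.004,.013,(.44,-.066),'foot',.06)
    v=np.linalg.svd(q[:,:2]-q[:,:2].mean(0))[2][0];print('blade yaw',np.degrees(np.arctan2(v[1],v[0])))
    comp(P,.02,.036,(.62,0),'cup',.06);comp(P,.06,.095,(.74,0),'can',.06)
E
```

```text
top
left 4417 z 0.0835 mean [0.6182 0.204 ] c [0.6188 0.2043] s [0.0854 0.1508] a 2.96 [[0.5720000267028809, 0.2770000100135803], [0.5799999833106995, 0.12700000405311584], [0.6650000214576721, 0.13099999725818634], [0.6579999923706055, 0.28200000524520874]]
right 4389 z 0.0839 mean [ 0.599  -0.1652] c [ 0.5991 -0.1656] s [0.0849 0.1501] a 16.72 [[0.5370000004768372, -0.10599999874830246], [0.5799999833106995, -0.25], [0.6610000133514404, -0.22499999403953552], [0.6179999709129333, -0.0820000022649765]]
grip 179 z 0.0935 mean [ 0.435  -0.0645] c [ 0.4347 -0.0651] s [0.0203 0.0245] a 86.72 [[0.421999990940094, -0.07500000298023224], [0.44600000977516174, -0.07599999755620956], [0.44699999690055847, -0.0560000017285347], [0.4230000078678131, -0.05400000140070915]]
blade 159 z 0.0505 mean [ 0.4853 -0.0697] c [ 0.4857 -0.0699] s [0.007  0.0712] a 85.05 [[0.44999998807907104, -0.07000000029802322], [0.5210000276565552, -0.07599999755620956], [0.5210000276565552, -0.0689999982714653], [0.45100000500679016, -0.06300000101327896]]
foot 567 z 0.0078 mean [ 0.4342 -0.063 ] c [ 0.4348 -0.0651] 
[... 1911 characters left out ...]
999952316284], [0.45899999141693115, -0.09399999678134918], [0.46399998664855957, -0.04399999976158142], [0.40799999237060547, -0.03799999877810478]]
blade yaw 174.41708900889805
cup 210 z 0.0284 mean [0.6082 0.0073] c [0.6053 0.003 ] s [0.0516 0.0501] a 68.15 [[0.5720000267028809, -0.012000000104308128], [0.6190000176429749, -0.029999999329447746], [0.6380000114440918, 0.017999999225139618], [0.5920000076293945, 0.035999998450279236]]
can 754 z 0.0687 mean [ 0.7069 -0.0089] c [ 0.7113 -0.0064] s [0.059  0.0681] a 11.89 [[0.675000011920929, 0.020999999716877937], [0.6890000104904175, -0.04600000008940697], [0.746999979019165, -0.03400000184774399], [0.7329999804496765, 0.032999999821186066]]
```

```bash
cat >> h.py <<'E'
from scipy.spatial.transform import Rotation as Rn
def move(*tg):
    "print tool-frame shift and turn from present pose to targets (x,y,z,yaw deg), tool down"
    from plant import manip
    s=manip.read_state();R=Rn.from_euler('xyz',s['tool_rot']);p=np.array(s['tcp_pos'])
    print('t',round(s['clock'],2),'p',p.round(4),'rpy',np.degrees(s['tool_rot']).round(2),'w',round(s['width'],4),'F',np.round(s['ft_force'],1),'g',round(s['gripper_force'],1),'j',np.round(s['joint_positions'],2))
    for x,y,z,a in tg:
        G=Rn.from_euler('xyz',[180,0,a],degrees=True)
        print('d',R.inv().apply(np.array([x,y,z])-p).round(4),'a',(R.inv()*G).as_rotvec().round(4))
E
python3 -c "
from h import *
move((.52,.25,.36,174.4),(.4345,-.0653,.33,174.4),(.4345,-.0653,.246,174.4))"
```

```text
t 0.1 p [0.2941 0.635  0.4042] rpy [-179.94   -0.    155.15] w 0.0909 F [-0.5 -0.1  0.2] g 0.0 j [ 1.1   0.38  1.73 -0.    1.03 -0.03]
d [-0.3668 -0.2544  0.0444] a [-1.00e-03 -2.00e-04 -3.36e-01]
d [-0.4217 -0.5764  0.0747] a [-1.00e-03 -2.00e-04 -3.36e-01]
d [-0.4217 -0.5763  0.1587] a [-1.00e-03 -2.00e-04 -3.36e-01]
```

send_rows(targets=[{"dx": -0.367, "dy": -0.254, "dz": 0.044, "ax": -0.001, "az": -0.336, "hand": -1}, {"dx": -0.367, "dy": -0.254, "dz": 0.044, "ax": -0.001, "az": -0.336, "hand": -1}, {"dx": -0.367, "dy": -0.254, "dz": 0.044, "ax": -0.001, "az": -0.336, "hand": -1}, {"dx": -0.367, "dy": -0.254, "dz": 0.044, "ax": -0.001, "az": -0.336, "hand": -1}, {"dx": -0.367, "dy": -0.254, "dz": 0.044, "ax": -0.001, "az": -0.336, "hand": -1}, {"dx": -0.367, "dy": -0.254, "dz": 0.044, "ax": -0.001, "az": -0.336, "hand": -1}, {"dx": -0.367, "dy": -0.254, "dz": 0.044, "ax": -0.001, "az": -0.336, "hand": -1}, {"dx": -0.367, "dy": -0.254, "dz": 0.044, "ax": -0.001, "az": -0.336, "hand": -1}, {"dx": -0.367, "dy": -0.254, "dz": 0.044, "ax": -0.001, "az": -0.336, "hand": -1}, {"dx": -0.367, "dy": -0.254, "dz": 0.044, "ax": -0.001, "az": -0.336, "hand": -1}, {"dx": -0.422, "dy": -0.576, "dz": 0.075, "ax": -0.001, "az": -0.336, "hand": -1}, {"dx": -0.422, "dy": -0.576, "dz": 0.075, "ax": -0.001, "az": -0.336, "hand": -1}, {"dx": -0.422, "dy": -0.576, "dz": 0.075, "ax": -0.001, "az": -0.336, "hand": -1}, {"dx": -0.422, "dy": -0.576, "dz": 0.075, "ax": -0.001, "az": -0.336, "hand": -1}, {"dx": -0.422, "dy": -0.576, "dz": 0.075, "ax": -0.001, "az": -0.336, "hand": -1}, {"dx": -0.422, "dy": -0.576, "dz": 0.075, "ax": -0.001, "az": -0.336, "hand": -1}, {"dx": -0.422, "dy": -0.576, "dz": 0.075, "ax": -0.001, "az": -0.336, "hand": -1}, {"dx": -0.422, "dy": -0.576, "dz": 0.075, "ax": -0.001, "az": -0.336, "hand": -1}, {"dx": -0.422, "dy": -0.576, "dz": 0.075, "ax": -0.001, "az": -0.336, "hand": -1}, {"dx": -0.422, "dy": -0.576, "dz": 0.075, "ax": -0.001, "az": -0.336, "hand": -1}])

```text
validation failed for argument at $.ta...
```

```bash
python3 -c "
from h import *
move((.4345,-.0653,.246,174.4))
from plant import manip
i=manip.camera_info('wrist');im,d=manip.camera('wrist');np.savez('w1.npz',im=im,d=d,K=i['camera_matrix'],R=i['R'],t=i['t']);cv2.imwrite('pics/w1.png',im[:,:,::-1])
P,_=cloud('w1.npz')
comp(P,.085,.1,(.44,-.066),'grip',.05);comp(P,.04,.06,(.50,-.07),'blade',.05)
"
```

```text
t 0.1 p [0.2941 0.635  0.4042] rpy [-179.94   -0.    155.15] w 0.0909 F [-0.5 -0.1  0.2] g 0.0 j [ 1.1   0.38  1.73 -0.    1.03 -0.03]
d [-0.4217 -0.5763  0.1587] a [-1.00e-03 -2.00e-04 -3.36e-01]Traceback (most recent call last):
  File "<string>", line 7, in <module>
    comp(P,.085,.1,(.44,-.066),'grip',.05);comp(P,.04,.06,(.50,-.07),'blade',.05)
    ~~~~^^^^^^^^^^^^^^^^^^^^^^^^^^^^^^^^^^
  File "h.py", line 17, in comp
    k=1+np.argmax(st[1:,4]);q=P[L==k]
        ~~~~~~~~~^^^^^^^^^^
    return _wrapfunc(a, 'argmax', axis=axis, out=out, **kwds)
    return bound(*args, **kwds)
ValueError: attempt to get argmax of an empty sequence
```

View pics/w1.png

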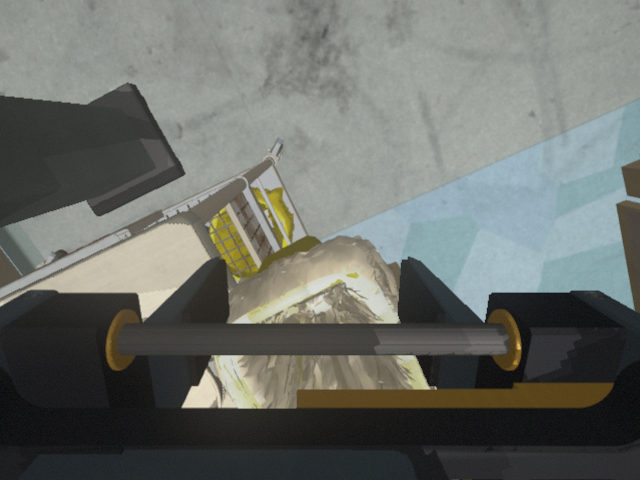

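The move call was refused because of its row format, so the arm is still at its start pose. The wrist picture shows only the floor and the bin, with the fingers at (215,330) and (410,330). I'll send one row with every key filled in.

send_rows(targets=[{"dx": -0.04, "dy": -0.03, "dz": 0.0, "ax": -0.001, "ay": 0.0, "az": -0.05, "hand": -1.0}])

```text
clock: 0.23
tcp_pos: [0.3123, 0.6015, 0.4047]
tool_rot: [3.139, -0.001, 2.76]
ft_force: [0.8, 1.0, 0.0]
width: 0.0911
gripper_force: 0.0
```

```bash
python3 -c "
from h import *
move((.52,.25,.36,174.4),(.4345,-.0653,.33,174.4))"
```

```text
t 0.23 p [0.3123 0.6015 0.4047] rpy [ 1.7985e+02 -3.0000e-02  1.5813e+02] w 0.0911 F [0.8 1.  0. ] g 0.0 j [ 1.06  0.34  1.78  0.    1.01 -0.13]
d [-0.3237 -0.2489  0.0438] a [ 2.60e-03 -2.00e-04 -2.84e-01]
d [-0.3618 -0.5734  0.073 ] a [ 2.60e-03 -2.00e-04 -2.84e-01]
```

send_rows(targets=[{"dx": -0.324, "dy": -0.249, "dz": 0.044, "ax": 0.0, "ay": 0.0, "az": -0.284, "hand": -1.0}, {"dx": -0.324, "dy": -0.249, "dz": 0.044, "ax": 0.0, "ay": 0.0, "az": -0.284, "hand": -1.0}, {"dx": -0.324, "dy": -0.249, "dz": 0.044, "ax": 0.0, "ay": 0.0, "az": -0.284, "hand": -1.0}, {"dx": -0.324, "dy": -0.249, "dz": 0.044, "ax": 0.0, "ay": 0.0, "az": -0.284, "hand": -1.0}, {"dx": -0.324, "dy": -0.249, "dz": 0.044, "ax": 0.0, "ay": 0.0, "az": -0.284, "hand": -1.0}, {"dx": -0.324, "dy": -0.249, "dz": 0.044, "ax": 0.0, "ay": 0.0, "az": -0.284, "hand": -1.0}, {"dx": -0.324, "dy": -0.249, "dz": 0.044, "ax": 0.0, "ay": 0.0, "az": -0.284, "hand": -1.0}, {"dx": -0.324, "dy": -0.249, "dz": 0.044, "ax": 0.0, "ay": 0.0, "az": -0.284, "hand": -1.0}, {"dx": -0.324, "dy": -0.249, "dz": 0.044, "ax": 0.0, "ay": 0.0, "az": -0.284, "hand": -1.0}, {"dx": -0.362, "dy": -0.573, "dz": 0.073, "ax": 0.0, "ay": 0.0, "az": -0.284, "hand": -1.0}, {"dx": -0.362, "dy": -0.573, "dz": 0.073, "ax": 0.0, "ay": 0.0, "az": -0.284, "hand": -1.0}, {"dx": -0.362, "dy": -0.573, "dz": 0.073, "ax": 0.0, "ay": 0.0, "az": -0.284, "hand": -1.0}, {"dx": -0.362, "dy": -0.573, "dz": 0.073, "ax": 0.0, "ay": 0.0, "az": -0.284, "hand": -1.0}, {"dx": -0.362, "dy": -0.573, "dz": 0.073, "ax": 0.0, "ay": 0.0, "az": -0.284, "hand": -1.0}, {"dx": -0.362, "dy": -0.573, "dz": 0.073, "ax": 0.0, "ay": 0.0, "az": -0.284, "hand": -1.0}, {"dx": -0.362, "dy": -0.573, "dz": 0.073, "ax": 0.0, "ay": 0.0, "az": -0.284, "hand": -1.0}, {"dx": -0.362, "dy": -0.573, "dz": 0.073, "ax": 0.0, "ay": 0.0, "az": -0.284, "hand": -1.0}, {"dx": -0.362, "dy": -0.573, "dz": 0.073, "ax": 0.0, "ay": 0.0, "az": -0.284, "hand": -1.0}, {"dx": -0.362, "dy": -0.573, "dz": 0.073, "ax": 0.0, "ay": 0.0, "az": -0.284, "hand": -1.0}, {"dx": -0.362, "dy": -0.573, "dz": 0.073, "ax": 0.0, "ay": 0.0, "az": -0.284, "hand": -1.0}])

```text
clock: 1.9
tcp_pos: [0.4349, -0.0691, 0.3311]
tool_rot: [3.141, 0.0, 3.039]
ft_force: [0.3, -0.4, -0.1]
width: 0.0915
gripper_force: 0.0
```

```bash
cat >> h.py <<'E'
def snap(cam,f):
    from plant import manip
    i=manip.camera_info(cam);im,d=manip.camera(cam);np.savez(f+'.npz',im=im,d=d,K=i['camera_matrix'],R=i['R'],t=i['t']);cv2.imwrite(f'pics/{f}.png',im[:,:,::-1])
    return cloud(f+'.npz')
E
python3 -c "
from h import *
P,_=snap('wrist','w2')
move((.4345,-.0653,.246,174.4))
comp(P,.085,.1,(.44,-.066),'grip',.05);comp(P,.04,.06,(.50,-.07),'blade',.05)
"
```

```text
t 1.95 p [ 0.4351 -0.0683  0.3312] rpy [1.7994e+02 2.0000e-02 1.7422e+02] w 0.0913 F [0.9 0.8 0. ] g 0.0 j [-0.21  0.08  2.28  0.    0.78 -1.68]
d [0.001  0.0029 0.0852] a [ 0.001   0.0003 -0.0032]
grip 1106 z 0.0942 mean [ 0.4341 -0.0637] c [ 0.4357 -0.0636] s [0.0212 0.024 ] a 83.77 [[0.4230000078678131, -0.0729999989271164], [0.44600000977516174, -0.07500000298023224], [0.4490000009536743, -0.05400000140070915], [0.42500001192092896, -0.052000001072883606]]
blade 394 z 0.0514 mean [ 0.4874 -0.0687] c [ 0.4883 -0.0686] s [0.0059 0.0461] a 84.28 [[0.4650000035762787, -0.0689999982714653], [0.5109999775886536, -0.07400000095367432], [0.5120000243186951, -0.06800000369548798], [0.4659999907016754, -0.06300000101327896]]
```

send_rows(targets=[{"dx": 0.0005, "dy": 0.0037, "dz": 0.035, "ax": 0.0, "ay": 0.0, "az": -0.003, "hand": -1.0}, {"dx": 0.0005, "dy": 0.0037, "dz": 0.065, "ax": 0.0, "ay": 0.0, "az": -0.003, "hand": -1.0}, {"dx": 0.0005, "dy": 0.0037, "dz": 0.08, "ax": 0.0, "ay": 0.0, "az": -0.003, "hand": -1.0}, {"dx": 0.0005, "dy": 0.0037, "dz": 0.085, "ax": 0.0, "ay": 0.0, "az": -0.003, "hand": -1.0}, {"dx": 0.0005, "dy": 0.0037, "dz": 0.085, "ax": 0.0, "ay": 0.0, "az": -0.003, "hand": -1.0}, {"dx": 0.0005, "dy": 0.0037, "dz": 0.085, "ax": 0.0, "ay": 0.0, "az": -0.003, "hand": 0.0}, {"dx": 0.0005, "dy": 0.0037, "dz": 0.085, "ax": 0.0, "ay": 0.0, "az": -0.003, "hand": 0.4}, {"dx": 0.0005, "dy": 0.0037, "dz": 0.085, "ax": 0.0, "ay": 0.0, "az": -0.003, "hand": 1.0}, {"dx": 0.0005, "dy": 0.0037, "dz": 0.085, "ax": 0.0, "ay": 0.0, "az": -0.003, "hand": 1.0}, {"dx": 0.0005, "dy": 0.0037, "dz": 0.085, "ax": 0.0, "ay": 0.0, "az": -0.003, "hand": 1.0}, {"dx": 0.0005, "dy": 0.0037, "dz": 0.085, "ax": 0.0, "ay": 0.0, "az": -0.003, "hand": 1.0}, {"dx": 0.0005, "dy": 0.0037, "dz": 0.085, "ax": 0.0, "ay": 0.0, "az": -0.003, "hand": 1.0}, {"dx": 0.0005, "dy": 0.0037, "dz": 0.085, "ax": 0.0, "ay": 0.0, "az": -0.003, "hand": 1.0}, {"dx": 0.0005, "dy": 0.0037, "dz": 0.085, "ax": 0.0, "ay": 0.0, "az": -0.003, "hand": 1.0}], force=25)

```text
clock: 3.12
tcp_pos: [0.435, -0.0645, 0.2462]
tool_rot: [3.141, 0.0, 3.045]
ft_force: [-0.7, 0.9, -0.8]
width: 0.0339
gripper_force: 0.0
```

send_rows(targets=[{"dx": 0.0, "dy": 0.0, "dz": 0.0, "ax": 0.0, "ay": 0.0, "az": 0.0, "hand": 1.0}, {"dx": 0.0, "dy": 0.0, "dz": 0.0, "ax": 0.0, "ay": 0.0, "az": 0.0, "hand": 1.0}, {"dx": 0.0, "dy": 0.0, "dz": 0.0, "ax": 0.0, "ay": 0.0, "az": 0.0, "hand": 1.0}, {"dx": 0.0, "dy": 0.0, "dz": 0.0, "ax": 0.0, "ay": 0.0, "az": 0.0, "hand": 1.0}, {"dx": 0.0, "dy": 0.0, "dz": 0.0, "ax": 0.0, "ay": 0.0, "az": 0.0, "hand": 1.0}, {"dx": 0.0, "dy": 0.0, "dz": 0.0, "ax": 0.0, "ay": 0.0, "az": 0.0, "hand": 1.0}, {"dx": 0.0, "dy": 0.0, "dz": -0.01, "ax": 0.0, "ay": 0.0, "az": 0.0, "hand": 1.0}, {"dx": 0.0, "dy": 0.0, "dz": -0.03, "ax": 0.0, "ay": 0.0, "az": 0.0, "hand": 1.0}, {"dx": 0.0, "dy": 0.0, "dz": -0.03, "ax": 0.0, "ay": 0.0, "az": 0.0, "hand": 1.0}, {"dx": 0.0, "dy": 0.0, "dz": -0.03, "ax": 0.0, "ay": 0.0, "az": 0.0, "hand": 1.0}])

```text
clock: 3.95
tcp_pos: [0.4353, -0.0646, 0.2772]
tool_rot: [3.141, 0.003, 3.045]
ft_force: [0.3, 0.3, -2.0]
width: 0.0197
gripper_force: 25.0
```

```bash
python3 -c "
from h import *
move((.446,-.2116,.254,196.7))"
```

```text
t 3.95 p [ 0.4353 -0.0646  0.2772] rpy [1.7996e+02 1.6000e-01 1.7446e+02] w 0.0197 F [ 0.3  0.3 -2. ] g 25.0 j [-0.2   0.19  2.3   0.    0.65 -1.68]
d [-0.0248 -0.1453  0.0232] a [ 1.000e-04  2.900e-03 -3.882e-01]
```

send_rows(targets=[{"dx": 0.0, "dy": -0.04, "dz": 0.0, "ax": 0.0, "ay": 0.0, "az": -0.1, "hand": 1.0}, {"dx": 0.0, "dy": -0.08, "dz": 0.0, "ax": 0.0, "ay": 0.0, "az": -0.2, "hand": 1.0}, {"dx": -0.01, "dy": -0.12, "dz": 0.01, "ax": 0.0, "ay": 0.0, "az": -0.3, "hand": 1.0}, {"dx": -0.02, "dy": -0.145, "dz": 0.02, "ax": 0.0, "ay": 0.003, "az": -0.388, "hand": 1.0}, {"dx": -0.025, "dy": -0.145, "dz": 0.023, "ax": 0.0, "ay": 0.003, "az": -0.388, "hand": 1.0}, {"dx": -0.025, "dy": -0.145, "dz": 0.023, "ax": 0.0, "ay": 0.003, "az": -0.388, "hand": 1.0}, {"dx": -0.025, "dy": -0.145, "dz": 0.023, "ax": 0.0, "ay": 0.003, "az": -0.388, "hand": 1.0}, {"dx": -0.025, "dy": -0.145, "dz": 0.023, "ax": 0.0, "ay": 0.003, "az": -0.388, "hand": 1.0}])

```text
clock: 4.62
tcp_pos: [0.4454, -0.2104, 0.2528]
tool_rot: [3.139, -0.003, -2.851]
ft_force: [-0.0, -0.1, -1.3]
width: 0.02
gripper_force: 25.0
```

```bash
python3 -c "
from h import *
move((.446,-.2116,.254,196.7))
for c,f in (('wrist','w3'),('scene','s3'),('top','t3')):
    P,_=snap(c,f);print(c)
    q,_=comp(P,.05,.07,(.505,-.195),'blade',.04)
    v=np.linalg.svd(q[:,:2]-q[:,:2].mean(0))[2][0];print('yaw',np.degrees(np.arctan2(v[1],v[0])))
    comp(P,.078,.089,(.598,-.166),'right',.1)
    m=(P[...,2]>.02)&(P[...,2]<.07)&(abs(P[...,0]-.56)<.06)&(abs(P[...,1]+.18)<.08);print('face pts',m.sum())
"
```

```text
t 4.62 p [ 0.4454 -0.2104  0.2528] rpy [ 1.7988e+02 -1.7000e-01 -1.6332e+02] w 0.02 F [-0.  -0.1 -1.3] g 25.0 j [-0.49  0.31  2.2  -0.    0.64 -2.35]
d [-0.0002 -0.0014 -0.0012] a [ 0.0021 -0.003  -0.0004]
wrist
blade 335 z 0.0579 mean [ 0.5005 -0.1933] c [ 0.5007 -0.1932] s [0.0246 0.0054] a 16.52 [[0.4880000054836273, -0.1940000057220459], [0.49000000953674316, -0.19900000095367432], [0.5130000114440918, -0.19200000166893005], [0.5120000243186951, -0.18700000643730164]]
yaw 16.472184778343Traceback (most recent call last):
  File "<string>", line 8, in <module>
    comp(P,.078,.089,(.598,-.166),'right',.1)
    ~~~~^^^^^^^^^^^^^^^^^^^^^^^^^^^^^^^^^^^^^
  File "h.py", line 17, in comp
    k=1+np.argmax(st[1:,4]);q=P[L==k]
        ~~~~~~~~~^^^^^^^^^^
    return _wrapfunc(a, 'argmax', axis=axis, out=out, **kwds)
    return bound(*args, **kwds)
ValueError: attempt to get argmax of an empty sequence
```

View pics/w3.png

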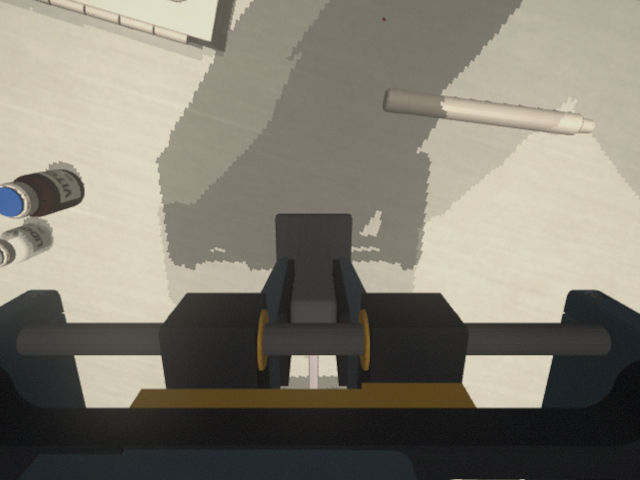

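The wrist camera is on the robot side of the tool. It shows the grip between the fingers at (313,300) and only a sliver of the blade at (314,370), so it can't see the gap. I'll use the fixed cameras instead.

```bash
python3 -c "
from h import *
for c,f in (('scene','s3'),('top','t3')):
    P,im=snap(c,f);print(c)
    try:
        q,_=comp(P,.05,.07,(.52,-.19),'blade',.03)
        v=np.linalg.svd(q[:,:2]-q[:,:2].mean(0))[2][0];print('yaw',np.degrees(np.arctan2(v[1],v[0])))
    except Exception as e: print(e)
    comp(P,.078,.089,(.598,-.166),'right',.1)
P,im=cloud('s3.npz');a=im[280:400,290:450];b=P
cv2.imwrite('pics/s3c.png',cv2.resize(a[:,:,::-1],None,fx=5,fy=5,interpolation=cv2.INTER_CUBIC))
"
```

```text
scene
attempt to get argmax of an empty sequence
right 3142 z 0.0829 mean [ 0.6076 -0.1849] c [ 0.598  -0.1661] s [0.0859 0.1496] a 17.1 [[0.5350000262260437, -0.10700000077486038], [0.5789999961853027, -0.25], [0.6610000133514404, -0.22499999403953552], [0.6169999837875366, -0.0820000022649765]]
top
blade 95 z 0.0575 mean [ 0.5093 -0.1909] c [ 0.5097 -0.1912] s [0.0378 0.0067] a 16.55 [[0.4909999966621399, -0.19300000369548798], [0.492000013589859, -0.20000000298023224], [0.5289999842643738, -0.1889999955892563], [0.5270000100135803, -0.18299999833106995]]
yaw -163.52126435343385
right 4398 z 0.0839 mean [ 0.5987 -0.1649] c [ 0.5992 -0.1654] s [0.0851 0.1499] a 16.73 [[0.5370000004768372, -0.10599999874830246], [0.5799999833106995, -0.24899999797344208], [0.6620000004768372, -0.22499999403953552], [0.6179999709129333, -0.08100000023841858]]
```

View pics/s3c.png

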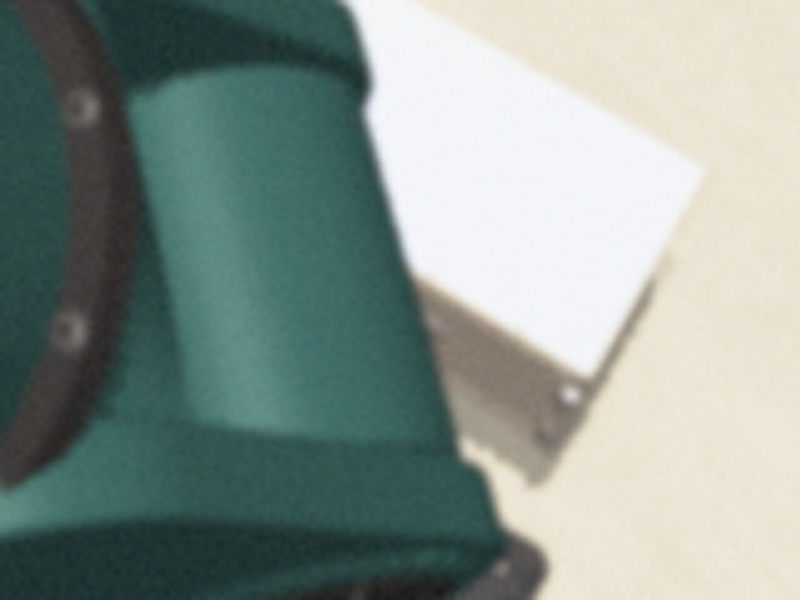

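send_rows(targets=[{"dx": -0.005, "dy": -0.0012, "dz": -0.001, "ax": 0.002, "ay": -0.003, "az": 0.0, "hand": 1.0}, {"dx": -0.014, "dy": -0.0012, "dz": -0.001, "ax": 0.002, "ay": -0.003, "az": 0.0, "hand": 1.0}, {"dx": -0.021, "dy": -0.0012, "dz": -0.001, "ax": 0.002, "ay": -0.003, "az": 0.0, "hand": 1.0}, {"dx": -0.025, "dy": -0.0012, "dz": -0.001, "ax": 0.002, "ay": -0.003, "az": 0.0, "hand": 1.0}, {"dx": -0.027, "dy": -0.0012, "dz": -0.001, "ax": 0.002, "ay": -0.003, "az": 0.0, "hand": 1.0}, {"dx": -0.027, "dy": -0.0012, "dz": -0.001, "ax": 0.002, "ay": -0.003, "az": 0.0, "hand": 1.0}, {"dx": -0.027, "dy": -0.0012, "dz": -0.001, "ax": 0.002, "ay": -0.003, "az": 0.0, "hand": 1.0}, {"dx": -0.027, "dy": -0.0012, "dz": -0.001, "ax": 0.002, "ay": -0.003, "az": 0.0, "hand": 1.0}], force=20)

```text
clock: 5.43
tcp_pos: [0.4719, -0.2046, 0.2539]
tool_rot: [-3.141, 0.0, -2.85]
ft_force: [0.0, 0.2, -2.2]
width: 0.0199
gripper_force: 20.0
```

```bash
cat >> h.py <<'E'
SAFE={'R':(.5987,-.1657,16.75),'L':(.6184,.2044,2.85)}
def rel(k):
    "blade tip (from TCP, gauge held square) in the safe's frame, gauge underside z, tool yaw error"
    from plant import manip
    s=manip.read_state();x,y,a=SAFE[k];r=np.radians(a);d=np.array(s['tcp_pos'][:2])-[x,y]
    c,n=np.cos(r),np.sin(r);f=np.array(s['ft_force'])
    print(k,'tip x %.4f y %.4f bottom %.4f'%(c*d[0]+n*d[1]+.0425+.087,-n*d[0]+c*d[1],s['tcp_pos'][2]-.246),'yaw err',round((np.degrees(s['tool_rot'][2])-180-a+180)%360-180,2),'F along/lat/z',np.round([c*f[0]+n*f[1],-n*f[0]+c*f[1],f[2]],1),'t',round(s['clock'],2),np.round(s['moment'],2))
E
python3 -c "
from h import *
rel('R')
P,im=snap('top','t4');q,_=comp(P,.05,.07,(.52,-.19),'blade',.04);comp(P,.078,.089,(.598,-.166),'right',.1)"
```

```text
R tip x -0.0031 y -0.0007 bottom 0.0079 yaw err -0.07 F along/lat/z [ 0.1  0.1 -2.2] t 5.43 [0.06 0.03 0.02]
blade 135 z 0.0578 mean [ 0.5282 -0.1878] c [ 0.5289 -0.1882] s [0.0536 0.0069] a 16.93 [[0.5019999742507935, -0.19300000369548798], [0.5040000081062317, -0.19900000095367432], [0.5559999942779541, -0.18400000035762787], [0.5540000200271606, -0.1770000010728836]]
right 4401 z 0.0838 mean [ 0.5987 -0.1649] c [ 0.5992 -0.1654] s [0.085  0.1504] a 16.7 [[0.5370000004768372, -0.10599999874830246], [0.5799999833106995, -0.25], [0.6610000133514404, -0.22499999403953552], [0.6179999709129333, -0.08100000023841858]]
```

send_rows(targets=[{"dx": -0.002, "dy": 0.0008, "dz": 0.0, "ax": 0.0, "ay": 0.0, "az": 0.0, "hand": 1.0}, {"dx": -0.004, "dy": 0.0008, "dz": 0.0, "ax": 0.0, "ay": 0.0, "az": 0.0, "hand": 1.0}, {"dx": -0.006, "dy": 0.0008, "dz": 0.0, "ax": 0.0, "ay": 0.0, "az": 0.0, "hand": 1.0}, {"dx": -0.007, "dy": 0.0008, "dz": 0.0, "ax": 0.0, "ay": 0.0, "az": 0.0, "hand": 1.0}, {"dx": -0.008, "dy": 0.0008, "dz": 0.0, "ax": 0.0, "ay": 0.0, "az": 0.0, "hand": 1.0}, {"dx": -0.008, "dy": 0.0008, "dz": 0.0, "ax": 0.0, "ay": 0.0, "az": 0.0, "hand": 1.0}, {"dx": -0.008, "dy": 0.0008, "dz": 0.0, "ax": 0.0, "ay": 0.0, "az": 0.0, "hand": 1.0}])

```text
clock: 6.07
tcp_pos: [0.4796, -0.2016, 0.254]
tool_rot: [-3.141, 0.001, -2.85]
ft_force: [0.6, 0.3, -2.4]
width: 0.0199
gripper_force: 20.0
```

```bash
python3 -c "
from h import *
rel('R')"
```

```text
R tip x 0.0051 y 0.0000 bottom 0.0080 yaw err -0.06 F along/lat/z [ 0.6  0.1 -2.4] t 6.07 [ 0.05 -0.01 -0.04]
```

send_rows(targets=[{"dx": -0.001, "dy": 0.0, "dz": 0.0, "ax": 0.0, "ay": 0.0, "az": 0.0, "hand": 1.0}, {"dx": -0.002, "dy": 0.0, "dz": 0.0, "ax": 0.0, "ay": 0.0, "az": 0.0, "hand": 1.0}, {"dx": -0.002, "dy": 0.0, "dz": 0.0, "ax": 0.0, "ay": 0.0, "az": 0.0, "hand": 1.0}, {"dx": -0.002, "dy": 0.0, "dz": 0.0, "ax": 0.0, "ay": 0.0, "az": 0.0, "hand": 1.0}])

```text
clock: 6.4
tcp_pos: [0.4811, -0.2009, 0.2537]
tool_rot: [3.141, -0.0, -2.85]
ft_force: [-4.9, -0.1, -0.9]
width: 0.0202
gripper_force: 20.0
```

```bash
python3 -c "
from h import *
rel('R')"
```

```text
R tip x 0.0067 y 0.0002 bottom 0.0077 yaw err -0.06 F along/lat/z [-4.7  1.3 -0.9] t 6.4 [0.14 0.91 0.15]
```

send_rows(targets=[{"dx": -0.001, "dy": 0.0, "dz": 0.0, "ax": 0.0, "ay": 0.0, "az": 0.0, "hand": 1.0}, {"dx": -0.0015, "dy": 0.0, "dz": 0.0, "ax": 0.0, "ay": 0.0, "az": 0.0, "hand": 1.0}, {"dx": -0.0015, "dy": 0.0, "dz": 0.0, "ax": 0.0, "ay": 0.0, "az": 0.0, "hand": 1.0}])

```text
clock: 6.65
tcp_pos: [0.4819, -0.2005, 0.2536]
tool_rot: [3.141, -0.002, -2.85]
ft_force: [-13.2, -4.5, 3.2]
width: 0.0198
gripper_force: 20.0
```

```bash
python3 -c "
from h import *
rel('R')"
```

```text
R tip x 0.0076 y 0.0003 bottom 0.0076 yaw err -0.05 F along/lat/z [-14.   -0.5   3.2] t 6.65 [-0.66  2.28 -0.03]
```

send_rows(targets=[{"dx": 0.005, "dy": 0.0, "dz": 0.0, "ax": 0.0, "ay": 0.0, "az": 0.0, "hand": 1.0}, {"dx": 0.015, "dy": 0.0, "dz": 0.0, "ax": 0.0, "ay": 0.0, "az": 0.0, "hand": 1.0}, {"dx": 0.03, "dy": 0.0, "dz": 0.0, "ax": 0.0, "ay": 0.0, "az": 0.0, "hand": 1.0}, {"dx": 0.045, "dy": 0.0, "dz": -0.005, "ax": 0.0, "ay": 0.0, "az": 0.0, "hand": 1.0}, {"dx": 0.045, "dy": 0.0, "dz": -0.02, "ax": 0.0, "ay": 0.0, "az": 0.0, "hand": 1.0}, {"dx": 0.045, "dy": 0.0, "dz": -0.02, "ax": 0.0, "ay": 0.0, "az": 0.0, "hand": 1.0}, {"dx": 0.045, "dy": 0.0, "dz": -0.02, "ax": 0.0, "ay": 0.0, "az": 0.0, "hand": 1.0}])

```text
clock: 7.23
tcp_pos: [0.4393, -0.214, 0.2747]
tool_rot: [-3.139, 0.002, -2.851]
ft_force: [-0.4, -0.1, -1.6]
width: 0.0196
gripper_force: 20.0
```

```bash
python3 -c "
from h import *
rel('R');move((.45,0,.274,182.85),(.4591,.1965,.254,182.85))"
```

```text
R tip x -0.0371 y -0.0003 bottom 0.0287 yaw err -0.11 F along/lat/z [-0.5  0.  -1.6] t 7.23 [-0.01  0.01 -0.07]
t 7.23 p [ 0.4393 -0.214   0.2747] rpy [-1.7987e+02  1.3000e-01 -1.6336e+02] w 0.0196 F [-0.4 -0.1 -1.6] g 20.0 j [-0.5   0.26  2.2   0.    0.67 -2.36]
d [-0.0716  0.2019  0.0004] a [-0.0019  0.0025  0.2407]
d [-0.1365  0.3876  0.0202] a [-0.0019  0.0025  0.2407]
```

send_rows(targets=[{"dx": 0.0, "dy": 0.01, "dz": -0.035, "ax": 0.0, "ay": 0.0, "az": 0.0, "hand": 1.0}, {"dx": -0.005, "dy": 0.03, "dz": -0.05, "ax": 0.0, "ay": 0.0, "az": 0.0, "hand": 1.0}, {"dx": -0.018, "dy": 0.065, "dz": -0.05, "ax": 0.0, "ay": 0.0, "az": 0.05, "hand": 1.0}, {"dx": -0.03, "dy": 0.1, "dz": -0.05, "ax": 0.0, "ay": 0.0, "az": 0.1, "hand": 1.0}, {"dx": -0.045, "dy": 0.135, "dz": -0.05, "ax": 0.0, "ay": 0.0, "az": 0.15, "hand": 1.0}, {"dx": -0.058, "dy": 0.17, "dz": -0.05, "ax": 0.0, "ay": 0.0, "az": 0.2, "hand": 1.0}, {"dx": -0.072, "dy": 0.202, "dz": -0.05, "ax": -0.002, "ay": 0.0025, "az": 0.241, "hand": 1.0}, {"dx": -0.085, "dy": 0.238, "dz": -0.045, "ax": -0.002, "ay": 0.0025, "az": 0.241, "hand": 1.0}, {"dx": -0.097, "dy": 0.274, "dz": -0.04, "ax": -0.002, "ay": 0.0025, "az": 0.241, "hand": 1.0}, {"dx": -0.11, "dy": 0.31, "dz": -0.03, "ax": -0.002, "ay": 0.0025, "az": 0.241, "hand": 1.0}, {"dx": -0.122, "dy": 0.346, "dz": -0.015, "ax": -0.002, "ay": 0.0025, "az": 0.241, "hand": 1.0}, {"dx": -0.133, "dy": 0.378, "dz": 0.005, "ax": -0.002, "ay": 0.0025, "az": 0.241, "hand": 1.0}, {"dx": -0.1365, "dy": 0.3876, "dz": 0.02, "ax": -0.002, "ay": 0.0025, "az": 0.241, "hand": 1.0}, {"dx": -0.1365, "dy": 0.3876, "dz": 0.02, "ax": -0.002, "ay": 0.0025, "az": 0.241, "hand": 1.0}, {"dx": -0.1365, "dy": 0.3876, "dz": 0.02, "ax": -0.002, "ay": 0.0025, "az": 0.241, "hand": 1.0}, {"dx": -0.1365, "dy": 0.3876, "dz": 0.02, "ax": -0.002, "ay": 0.0025, "az": 0.241, "hand": 1.0}])

```text
clock: 8.57
tcp_pos: [0.4593, 0.1963, 0.254]
tool_rot: [3.14, -0.002, -3.092]
ft_force: [1.0, 0.7, -1.5]
width: 0.0198
gripper_force: 20.0
```

```bash
cat >> h.py <<'E'
def topL(f):
    P,im=snap('top',f);q,_=comp(P,.05,.07,(.52,.20),'blade',.06)
    v=np.linalg.svd(q[:,:2]-q[:,:2].mean(0))[2][0];v*=np.sign(v[0]);print('blade yaw',np.degrees(np.arctan2(v[1],v[0])).round(2))
    s,_=comp(P,.078,.089,(.618,.204),'left',.1)
    (cx,cy),_,a=cv2.minAreaRect(s[:,:2].astype(np.float32));r=np.radians(2.85)
    for n,b in (('mean',q[:,:2].mean(0)),('rect',cv2.minAreaRect(q[:,:2].astype(np.float32))[0])):
        print(n,'lateral of blade to gap',(-np.sin(r)*(b[0]-cx)+np.cos(r)*(b[1]-cy)).round(4))
E
python3 -c "
from h import *
rel('L');move((.4591,.1965,.254,182.85));topL('t5')"
```

```text
L tip x -0.0298 y -0.0001 bottom 0.0080 yaw err 0.01 F along/lat/z [ 1.   0.7 -1.5] t 8.57 [0.07 0.03 0.05]
t 8.57 p [0.4593 0.1963 0.254 ] rpy [ 1.7993e+02 -1.1000e-01 -1.7714e+02] w 0.0198 F [ 1.   0.7 -1.5] g 20.0 j [ 0.36  0.32  2.18  0.    0.64 -1.27]
d [0.0002 0.0002 0.    ] a [ 0.0011 -0.0019  0.0002]
blade 55 z 0.0573 mean [0.5335 0.1984] c [0.5326 0.1989] s [0.0246 0.0064] a 4.37 [[0.5199999809265137, 0.20100000500679016], [0.5210000276565552, 0.19499999284744263], [0.5450000166893005, 0.19699999690055847], [0.5450000166893005, 0.2029999941587448]]
blade yaw 4.62
left 4421 z 0.0834 mean [0.6182 0.204 ] c [0.6187 0.2046] s [0.0853 0.1507] a 2.91 [[0.5720000267028809, 0.27799999713897705], [0.5799999833106995, 0.12700000405311584], [0.6650000214576721, 0.13199999928474426], [0.6570000052452087, 0.28200000524520874]]
mean lateral of blade to gap -0.002
rect lateral of blade to gap -0.0015
```

send_rows(targets=[{"dx": -0.006, "dy": 0.0007, "dz": 0.0, "ax": 0.001, "ay": -0.002, "az": 0.0, "hand": 1.0}, {"dx": -0.014, "dy": 0.0007, "dz": 0.0, "ax": 0.001, "ay": -0.002, "az": 0.0, "hand": 1.0}, {"dx": -0.021, "dy": 0.0007, "dz": 0.0, "ax": 0.001, "ay": -0.002, "az": 0.0, "hand": 1.0}, {"dx": -0.026, "dy": 0.0007, "dz": 0.0, "ax": 0.001, "ay": -0.002, "az": 0.0, "hand": 1.0}, {"dx": -0.026, "dy": 0.0007, "dz": 0.0, "ax": 0.001, "ay": -0.002, "az": 0.0, "hand": 1.0}, {"dx": -0.026, "dy": 0.0007, "dz": 0.0, "ax": 0.001, "ay": -0.002, "az": 0.0, "hand": 1.0}])

```text
clock: 9.12
tcp_pos: [0.4855, 0.1988, 0.2537]
tool_rot: [3.141, 0.0, -3.092]
ft_force: [-1.0, 0.5, -2.9]
width: 0.02
gripper_force: 20.0
```

```bash
python3 -c "
from h import *
rel('L');topL('t6')
P,im=snap('scene','s6');cv2.imwrite('pics/s6c.png',cv2.resize(im[130:240,190:320,::-1],None,fx=5,fy=5,interpolation=cv2.INTER_CUBIC))
cv2.imwrite('pics/t6c.png',cv2.resize(np.load('t6.npz')['im'][160:320,120:290,::-1],None,fx=4,fy=4,interpolation=cv2.INTER_CUBIC))"
```

```text
L tip x -0.0035 y 0.0010 bottom 0.0077 yaw err 0.0 F along/lat/z [-1.   0.6 -2.9] t 9.12 [ 0.04  0.05 -0.07]
blade 37 z 0.0578 mean [0.5634 0.2009] c [0.562  0.2015] s [0.0172 0.006 ] a 1.65 [[0.5529999732971191, 0.20399999618530273], [0.5529999732971191, 0.1979999989271164], [0.5709999799728394, 0.19900000095367432], [0.5699999928474426, 0.20499999821186066]]
blade yaw 9.89
left 4416 z 0.0834 mean [0.6183 0.204 ] c [0.6188 0.2045] s [0.0857 0.1504] a 2.96 [[0.5720000267028809, 0.2770000100135803], [0.5799999833106995, 0.12700000405311584], [0.6650000214576721, 0.13199999928474426], [0.6579999923706055, 0.28200000524520874]]
mean lateral of blade to gap -0.0009
rect lateral of blade to gap -0.0002
```

View pics/s6c.png

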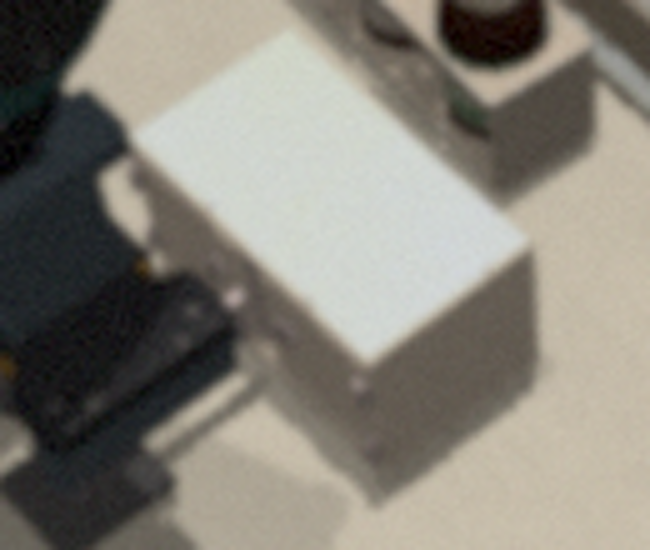

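The scene crop shows the blade at about (205,410) running level to its tip at (262,375), just at the gap in the left safe's face. I'll go in slowly.

send_rows(targets=[{"dx": -0.003, "dy": -0.0004, "dz": 0.0, "ax": 0.0, "ay": 0.0, "az": 0.0, "hand": 1.0}, {"dx": -0.005, "dy": -0.0004, "dz": 0.0, "ax": 0.0, "ay": 0.0, "az": 0.0, "hand": 1.0}, {"dx": -0.0065, "dy": -0.0004, "dz": 0.0, "ax": 0.0, "ay": 0.0, "az": 0.0, "hand": 1.0}, {"dx": -0.008, "dy": -0.0004, "dz": 0.0, "ax": 0.0, "ay": 0.0, "az": 0.0, "hand": 1.0}, {"dx": -0.0095, "dy": -0.0004, "dz": 0.0, "ax": 0.0, "ay": 0.0, "az": 0.0, "hand": 1.0}, {"dx": -0.011, "dy": -0.0004, "dz": 0.0, "ax": 0.0, "ay": 0.0, "az": 0.0, "hand": 1.0}, {"dx": -0.011, "dy": -0.0004, "dz": 0.0, "ax": 0.0, "ay": 0.0, "az": 0.0, "hand": 1.0}])

```text
clock: 9.8
tcp_pos: [0.4965, 0.1992, 0.2538]
tool_rot: [3.141, 0.0, -3.091]
ft_force: [0.6, -0.1, -1.5]
width: 0.0194
gripper_force: 20.0
```

```bash
python3 -c "
from h import *
rel('L')"
```

```text
L tip x 0.0075 y 0.0009 bottom 0.0078 yaw err 0.02 F along/lat/z [ 0.6 -0.2 -1.5] t 9.8 [ 0.04  0.03 -0.05]
```

send_rows(targets=[{"dx": -0.0015, "dy": 0.0, "dz": 0.0, "ax": 0.0, "ay": 0.0, "az": 0.0, "hand": 1.0}, {"dx": -0.003, "dy": 0.0, "dz": 0.0, "ax": 0.0, "ay": 0.0, "az": 0.0, "hand": 1.0}, {"dx": -0.0045, "dy": 0.0, "dz": 0.0, "ax": 0.0, "ay": 0.0, "az": 0.0, "hand": 1.0}, {"dx": -0.0045, "dy": 0.0, "dz": 0.0, "ax": 0.0, "ay": 0.0, "az": 0.0, "hand": 1.0}])

```text
clock: 10.13
tcp_pos: [0.501, 0.1994, 0.2538]
tool_rot: [3.141, 0.0, -3.091]
ft_force: [0.2, -0.1, -2.0]
width: 0.0202
gripper_force: 20.0
```

```bash
python3 -c "
from h import *
rel('L')"
```

```text
L tip x 0.0120 y 0.0008 bottom 0.0078 yaw err 0.02 F along/lat/z [ 0.1 -0.1 -2. ] t 10.13 [-0.01  0.02  0.01]
```

send_rows(targets=[{"dx": -0.003, "dy": 0.0, "dz": 0.0, "ax": 0.0, "ay": 0.0, "az": 0.0, "hand": 1.0}, {"dx": -0.006, "dy": 0.0, "dz": 0.0, "ax": 0.0, "ay": 0.0, "az": 0.0, "hand": 1.0}, {"dx": -0.009, "dy": 0.0, "dz": 0.0, "ax": 0.0, "ay": 0.0, "az": 0.0, "hand": 1.0}, {"dx": -0.012, "dy": 0.0, "dz": 0.0, "ax": 0.0, "ay": 0.0, "az": 0.0, "hand": 1.0}, {"dx": -0.012, "dy": 0.0, "dz": 0.0, "ax": 0.0, "ay": 0.0, "az": 0.0, "hand": 1.0}])

```text
clock: 10.55
tcp_pos: [0.5133, 0.2, 0.2539]
tool_rot: [3.141, 0.001, -3.092]
ft_force: [-0.3, 0.5, -1.8]
width: 0.02
gripper_force: 20.0
```

```bash
python3 -c "
from h import *
rel('L')"
```

```text
L tip x 0.0243 y 0.0009 bottom 0.0079 yaw err 0.02 F along/lat/z [-0.3  0.5 -1.8] t 10.55 [-0.   -0.02  0.  ]
```

send_rows(targets=[{"dx": -0.004, "dy": 0.0, "dz": 0.0, "ax": 0.0, "ay": 0.0, "az": 0.0, "hand": 1.0}, {"dx": -0.008, "dy": 0.0, "dz": 0.0, "ax": 0.0, "ay": 0.0, "az": 0.0, "hand": 1.0}, {"dx": -0.012, "dy": 0.0, "dz": 0.0, "ax": 0.0, "ay": 0.0, "az": 0.0, "hand": 1.0}, {"dx": -0.016, "dy": 0.0, "dz": 0.0, "ax": 0.0, "ay": 0.0, "az": 0.0, "hand": 1.0}, {"dx": -0.02, "dy": 0.0, "dz": 0.0, "ax": 0.0, "ay": 0.0, "az": 0.0, "hand": 1.0}, {"dx": -0.021, "dy": 0.0, "dz": 0.0, "ax": 0.0, "ay": 0.0, "az": 0.0, "hand": 1.0}, {"dx": -0.021, "dy": 0.0, "dz": 0.0, "ax": 0.0, "ay": 0.0, "az": 0.0, "hand": 1.0}, {"dx": -0.021, "dy": 0.0, "dz": 0.0, "ax": 0.0, "ay": 0.0, "az": 0.0, "hand": 1.0}])

```text
clock: 11.22
tcp_pos: [0.5336, 0.201, 0.2537]
tool_rot: [3.141, -0.0, -3.091]
ft_force: [-0.4, -0.8, -1.0]
width: 0.0203
gripper_force: 20.0
```

```bash
python3 -c "
from h import *
rel('L')
for c,f in (('scene','s7'),('top','t7')):
    P,im=snap(c,f)
    try: comp(P,.004,.024,(.50,.199),c+' foot',.05)
    except Exception as e: print(e)
"
```

```text
L tip x 0.0446 y 0.0008 bottom 0.0077 yaw err 0.02 F along/lat/z [-0.5 -0.7 -1. ] t 11.22 [0.06 0.04 0.06]
scene foot 348 z 0.0142 mean [0.5212 0.1927] c [0.5268 0.1991] s [0.0455 0.0523] a 3.41 [[0.503000020980835, 0.2240000069141388], [0.5059999823570251, 0.1720000058412552], [0.5509999990463257, 0.17399999499320984], [0.5479999780654907, 0.22699999809265137]]
top foot 1 z 0.0139 mean [0.5119 0.1751] c [0.5119 0.1751] s [0. 0.] a 0.0 [[0.5120000243186951, 0.17499999701976776], [0.5120000243186951, 0.17499999701976776], [0.5120000243186951, 0.17499999701976776], [0.5120000243186951, 0.17499999701976776]]
```

send_rows(targets=[{"dx": 0.0, "dy": 0.0, "dz": 0.002, "ax": 0.0, "ay": 0.0, "az": 0.0, "hand": 1.0}, {"dx": 0.0, "dy": 0.0, "dz": 0.004, "ax": 0.0, "ay": 0.0, "az": 0.0, "hand": 1.0}, {"dx": 0.0, "dy": 0.0, "dz": 0.0055, "ax": 0.0, "ay": 0.0, "az": 0.0, "hand": 1.0}, {"dx": 0.0, "dy": 0.0, "dz": 0.0065, "ax": 0.0, "ay": 0.0, "az": 0.0, "hand": 1.0}, {"dx": 0.0, "dy": 0.0, "dz": 0.007, "ax": 0.0, "ay": 0.0, "az": 0.0, "hand": 1.0}, {"dx": 0.0, "dy": 0.0, "dz": 0.007, "ax": 0.0, "ay": 0.0, "az": 0.0, "hand": 1.0}])

```text
clock: 11.82
tcp_pos: [0.5336, 0.201, 0.2466]
tool_rot: [3.141, -0.0, -3.091]
ft_force: [-0.6, 0.6, -1.0]
width: 0.0199
gripper_force: 20.0
```

```bash
python3 -c "
from h import *
rel('L')"
```

```text
L tip x 0.0446 y 0.0008 bottom 0.0006 yaw err 0.03 F along/lat/z [-0.5  0.6 -1. ] t 11.82 [-0.05 -0.03 -0.02]
```

send_rows(targets=[{"dx": 0.0, "dy": 0.0, "dz": 0.0005, "ax": 0.0, "ay": 0.0, "az": 0.0, "hand": 1.0}, {"dx": 0.0, "dy": 0.0, "dz": 0.001, "ax": 0.0, "ay": 0.0, "az": 0.0, "hand": 1.0}, {"dx": 0.0, "dy": 0.0, "dz": 0.001, "ax": 0.0, "ay": 0.0, "az": 0.0, "hand": 1.0}])

```text
clock: 12.07
tcp_pos: [0.5337, 0.2011, 0.2461]
tool_rot: [3.141, 0.0, -3.091]
ft_force: [-2.4, -0.2, 4.0]
width: 0.0197
gripper_force: 20.0
```

```bash
python3 -c "
from h import *
rel('L')"
```

```text
L tip x 0.0448 y 0.0009 bottom 0.0001 yaw err 0.03 F along/lat/z [-2.4 -0.1  4. ] t 12.07 [-0.09  0.44  0.03]
```

send_rows(targets=[{"dx": 0.0, "dy": 0.0, "dz": 0.0, "ax": 0.0, "ay": 0.0, "az": 0.0, "hand": 0.4}, {"dx": 0.0, "dy": 0.0, "dz": 0.0, "ax": 0.0, "ay": 0.0, "az": 0.0, "hand": 0.2}, {"dx": 0.0, "dy": 0.0, "dz": 0.0, "ax": 0.0, "ay": 0.0, "az": 0.0, "hand": 0.0}, {"dx": 0.0, "dy": 0.0, "dz": 0.0, "ax": 0.0, "ay": 0.0, "az": 0.0, "hand": 0.0}, {"dx": 0.0, "dy": 0.0, "dz": 0.0, "ax": 0.0, "ay": 0.0, "az": 0.0, "hand": 0.0}, {"dx": 0.0, "dy": 0.0, "dz": 0.0, "ax": 0.0, "ay": 0.0, "az": 0.0, "hand": 0.0}, {"dx": 0.0, "dy": 0.0, "dz": 0.0, "ax": 0.0, "ay": 0.0, "az": 0.0, "hand": 0.0}, {"dx": 0.0, "dy": 0.0, "dz": 0.0, "ax": 0.0, "ay": 0.0, "az": 0.0, "hand": 0.0}])

```text
clock: 12.73
tcp_pos: [0.5336, 0.201, 0.2457]
tool_rot: [3.141, 0.0, -3.091]
ft_force: [0.1, 0.1, -1.0]
width: 0.0454
gripper_force: 0.0
```

send_rows(targets=[{"dx": 0.0, "dy": 0.0, "dz": -0.01, "ax": 0.0, "ay": 0.0, "az": 0.0, "hand": 0.0}, {"dx": 0.0, "dy": 0.0, "dz": -0.03, "ax": 0.0, "ay": 0.0, "az": 0.0, "hand": 0.0}, {"dx": 0.0, "dy": 0.0, "dz": -0.06, "ax": 0.0, "ay": 0.0, "az": 0.0, "hand": 0.0}, {"dx": 0.0, "dy": 0.0, "dz": -0.1, "ax": 0.0, "ay": 0.0, "az": 0.0, "hand": 0.0}, {"dx": 0.0, "dy": 0.03, "dz": -0.13, "ax": 0.0, "ay": 0.0, "az": 0.0, "hand": 0.0}, {"dx": 0.0, "dy": 0.07, "dz": -0.13, "ax": 0.0, "ay": 0.0, "az": 0.0, "hand": 0.0}, {"dx": 0.0, "dy": 0.11, "dz": -0.13, "ax": 0.0, "ay": 0.0, "az": 0.0, "hand": 0.0}, {"dx": 0.0, "dy": 0.15, "dz": -0.13, "ax": 0.0, "ay": 0.0, "az": 0.0, "hand": 0.0}, {"dx": 0.0, "dy": 0.15, "dz": -0.13, "ax": 0.0, "ay": 0.0, "az": 0.0, "hand": 0.0}, {"dx": 0.0, "dy": 0.15, "dz": -0.13, "ax": 0.0, "ay": 0.0, "az": 0.0, "hand": 0.0}])

```text
clock: 13.57
tcp_pos: [0.5256, 0.3523, 0.3764]
tool_rot: [3.141, 0.001, -3.089]
ft_force: [-0.6, 0.3, -0.0]
width: 0.0457
gripper_force: 0.0
```

```bash
python3 -c "
from h import *
move()
for c,f in (('scene','s8'),('top','t8')):
    P,im=snap(c,f);print(c)
    for a in ((.085,.1,(.534,.2),'grip',.035),(.04,.06,(.56,.2),'blade',.04),(.004,.013,(.525,.2),'foot',.05),(.02,.036,(.62,0),'cup',.06),(.06,.095,(.74,0),'can',.06)):
        try: comp(P,*a)
        except Exception as e: print(a[3],'none')
P,im=cloud('s8.npz');cv2.imwrite('pics/s8c.png',cv2.resize(im[130:240,190:320,::-1],None,fx=5,fy=5,interpolation=cv2.INTER_CUBIC))
"
```

```text
t 13.57 p [0.5256 0.3523 0.3764] rpy [ 1.7998e+02  3.0000e-02 -1.7698e+02] w 0.0457 F [-0.6  0.3 -0. ] g 0.0 j [ 0.55  0.31  1.89  0.    0.94 -1.07]
scene
grip 131 z 0.0922 mean [0.5313 0.1977] c [0.5318 0.1995] s [0.023  0.0202] a 2.97 [[0.5199999809265137, 0.20900000631809235], [0.5210000276565552, 0.1889999955892563], [0.5440000295639038, 0.1899999976158142], [0.5429999828338623, 0.20999999344348907]]
blade 269 z 0.0501 mean [0.5592 0.198 ] c [0.551  0.2029] s [0.0723 0.0612] a 85.0 [[0.5170000195503235, 0.17000000178813934], [0.578000009059906, 0.164000004529953], [0.5849999785423279, 0.23600000143051147], [0.5239999890327454, 0.24199999868869781]]
foot 381 z 0.0068 mean [0.5283 0.1931] c [0.532  0.1994] s [0.0558 0.0499] a 3.98 [[0.5019999742507935, 0.22200000286102295], [0.5059999823570251, 0.17299999296665192], [0.5619999766349792, 0.17599999904632568], [0.5580000281333923, 0.22599999606609344]]
cup 211 z 0.0286 mean [0.6083 0.0072] c [0.6051 0.0028] s [0.0503 0.051 ] a 49.67 [[0.5690000057220459, 0.0], [0.6079999804496765, -0.032999999821186066], [0.640999972820282, 0.0060000
[... 900 characters left out ...]
] a 89.11 [[0.5049999952316284, 0.17299999296665192], [0.5609999895095825, 0.1720000058412552], [0.5619999766349792, 0.22300000488758087], [0.5059999823570251, 0.2240000069141388]]
cup 218 z 0.0296 mean [0.6085 0.003 ] c [0.6064 0.0029] s [0.0499 0.0503] a 89.33 [[0.5809999704360962, -0.02199999988079071], [0.6309999823570251, -0.02199999988079071], [0.6320000290870667, 0.02800000086426735], [0.5820000171661377, 0.02800000086426735]]
can 1069 z 0.0696 mean [ 0.7082 -0.0064] c [ 0.7105 -0.0069] s [0.0581 0.0678] a 6.72 [[0.6779999732971191, 0.023000000044703484], [0.6859999895095825, -0.04399999976158142], [0.7429999709129333, -0.03700000047683716], [0.7350000143051147, 0.029999999329447746]]
```

View pics/s8c.png

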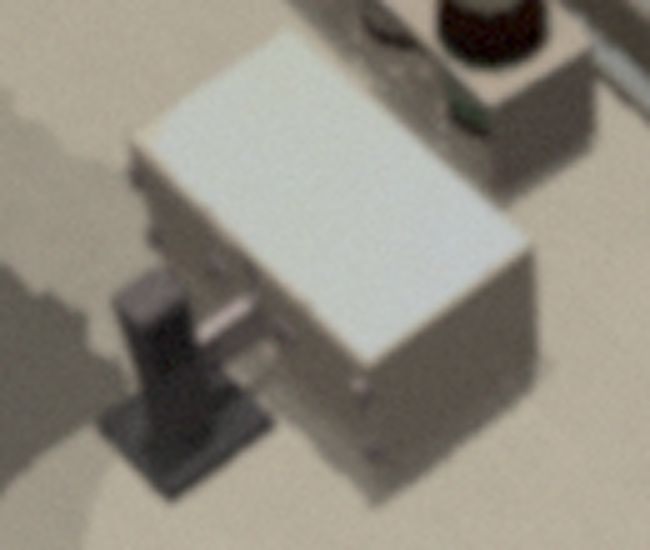

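The gauge stands upright, with its grip top at (155,295) and its foot at (185,450). The blade enters the left safe's gap at (250,310), about 44 mm deep. The cup and canister haven't moved.

```bash
python3 -c "
from plant import manip
print(manip.hand_in())"
```

```text
the job is handed in; nothing more can be done
None
```

I handed the job in with no verdict returned: the right-hand safe stopped the blade about 6 mm in (roughly 14 N), and the gauge now stands released and upright with about 44 mm of blade in the left-hand safe's gap, the cup and canister unmoved.

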